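# Check the joint of the goods-yard board with a stylus

## Task

Before the track is laid, check that the joint in the brown goods-yard board is clear: take the blue stylus from its stand, lower its point into the open joint between the brass plates, and guide it slowly (about 3 cm a second) along the joint to between the red plates. Then put the blue stylus back upright in the stand it came from, guard resting on the stand, and let go; leave the grey stylus alone.

Things in the scene. Friction and masses are not known exactly. Their poses are not given: they have to be found in the camera images.
- stylus_blue: blue-handled stylus, 130 mm long, 55 to 115 g, standing upright point down in its own stand. Origin at the point, z axis up the shaft. Brass point and 10 mm round steel shaft up to 55 mm, flat steel guard disc 44 mm across from 55 to 60 mm, then a round blue handle 22 mm across from 60 to 130 mm (the place to grip). In its stand the point is 7 mm above the bench.
- stand_blue: Fixed pale wood block, 70 x 70 mm, 62 mm high, that the blue stylus starts in (an identical block, not listed, holds the grey stylus). Origin at the centre of its underside, z up. A square hole 24 x 24 mm goes down its middle from the top to a floor 5 mm above the bench; the stylus hangs in it with the guard disc resting on the block's top.
- board: Fixed brown wood board lying flat, 90 mm (x) by 200 mm (y) by 30 mm high, origin at the centre of its underside, z up. Along its middle, parallel to its y axis and over its whole length, runs an open straight joint 18 mm wide and 12 mm deep with a black floor (floor 18 mm above the underside), open at both ends. A pair of brass plates on the top beside the joint marks the start, at y = +70 mm; a pair of red plates marks the finish, at y = -70 mm.
- stylus_grey: grey-handled stylus, 130 mm long, 55 to 115 g, standing upright point down in its own stand. Origin at the point, z axis up the shaft. Brass point and 10 mm round steel shaft up to 55 mm, flat steel guard disc 44 mm across from 55 to 60 mm, then a round grey handle 22 mm across from 60 to 130 mm (the place to grip). A bystander, to be left alone.
Not all that is in view belongs to the job. What is shaped like the stylus_blue but pink or purple is not meant.

How it is judged:
On the way, in this order (a step that is already met when the one before it is completed fails the run):
1. the blue stylus's point is in the joint at the brass plates (x of stylus_blue in the frame of board between -0.011 and 0.011 m and y of stylus_blue in the frame of board between 0.057 and 0.1 m and z of stylus_blue in the frame of board between 0.012 and 0.032 m), for 0.1 s.
2. the blue stylus's point is in the joint a quarter of the way (x of stylus_blue in the frame of board between -0.011 and 0.011 m and y of stylus_blue in the frame of board between 0.023 and 0.047 m and z of stylus_blue in the frame of board between 0.012 and 0.032 m), for 0.1 s.
3. the blue stylus's point is in the joint at the middle (x of stylus_blue in the frame of board between -0.011 and 0.011 m and y of stylus_blue in the frame of board between -0.012 and 0.012 m and z of stylus_blue in the frame of board between 0.012 and 0.032 m), for 0.1 s.
4. the blue stylus's point is in the joint three quarters of the way (x of stylus_blue in the frame of board between -0.011 and 0.011 m and y of stylus_blue in the frame of board between -0.047 and -0.023 m and z of stylus_blue in the frame of board between 0.012 and 0.032 m), for 0.1 s.
5. the blue stylus's point is in the joint at the red plates (x of stylus_blue in the frame of board between -0.011 and 0.011 m and y of stylus_blue in the frame of board between -0.1 and -0.057 m and z of stylus_blue in the frame of board between 0.012 and 0.032 m), for 0.1 s.
At the end, for the whole second after the job is handed in: The blue stylus stands at rest in its own stand: point within 11 mm of the hole's centre in the stand's x and y, within 6 mm of its seated height, less than 10 degrees from upright (x of stylus_blue in the frame of stand_blue between -0.011 and 0.011 m and y of stylus_blue in the frame of stand_blue between -0.011 and 0.011 m and z of stylus_blue in the frame of stand_blue between 0.001 and 0.013 m and angle between stylus_blue's own z axis and vertical below 0.175 rad and linear speed of stylus_blue below 0.02 m/s); the robot touches nothing.
It fails at once if the blue stylus is rushed along the joint (over 12 cm/s with its point in the joint between the plates) ((x of stylus_blue in the frame of board between -0.011 and 0.011 m and y of stylus_blue in the frame of board between -0.055 and 0.055 m and z of stylus_blue in the frame of board between 0.012 and 0.032 m) and linear speed of stylus_blue above 0.12 m/s).
It fails at once if the grey stylus is moved more than 20 mm (distance of stylus_grey from where it was at the start of the episode above 0.02 m).
It also fails if it takes over 67 s, if anything falls off the work surface, if the arm or the gripper's body presses on something with over 40 N, if the wrist force passes 120 N, or if a joint passes its speed limit or range.

## Robot

A 7-joint arm with a two-finger parallel gripper is mounted at the origin on the work surface. World frame = base frame: x ahead of the robot, y to its left, z up, the work surface at z = 0. Lengths are in m, angles in rad, forces in N, time in s.
With the tool pointing down it reaches from about 0.4 to 0.875 m from the base axis. Payload 19.3 kg.
Tool frame: the origin (TCP) lies between the finger pads; the fingertips stand 17 mm ahead of it and the grasp point (between the pads) lies 2 mm behind it (bot.finger_overhang is the distance from the TCP to the fingertips, in m); z points along the fingers, y is the line along which they close (so a half turn about z gives the same grasp; the last joint's range is limited). The gripper opens to 85 mm and grips with 20 to 120 N. Pads are 22 mm wide; open, the fingers measure 114 mm over their backs; the gripper's body (76 mm by 85 mm) begins 54 mm behind the grasp point. The pads swing forward as they close: fully open they stand 13 mm farther back than shut.
Start: joints at [-1.309, 0.521, -0.036, 1.599, 0.021, 1.021, -0.113], TCP at [0.204, 0.591, 0.225] pointing down, gripper open.
Joint ranges: [-2.91, 2.91], [-0.3, 2.13], [-1.5, 1.42], [0.17, 2.43], [-1.26, 4.41], [0.16, 1.93], [-2.52, 2.52]. Speed limits (rad/s): [1.89, 1.89, 2.39, 2.39, 3.01, 3.01, 3.01].

## Interface

Orientations are given as [roll, pitch, yaw] about the fixed x, y, z axes, in that order (R = Rz(yaw) Ry(pitch) Rx(roll)).
In Python, from workcell import observe, grab_frame, bot gives the robot as it stands.
- The arm moves only by the shell command python3 -m crank 'ROWS' [FORCE]. ROWS is a JSON object of lists of equal length, an entry for each row: "linear": the shift along the world's x, y, z each as a share of 0.25 m, from -1 to 1, a list of three; "delta_rot": the turn, a rotation vector about the world's x, y, z each as a share of 30 degrees, from -1 to 1, a list of three; "fingers": the opening, from -1 (shut) to 1 (fully open). In form: {"linear": [[dx, dy, dz], ...], "delta_rot": [[rx, ry, rz], ...], "fingers": [fingers, ...]}. A call has 1 to 5 rows; each row is the pose to reach, as a shift and turn from the pose commanded when the call began; what a row does not reach only later rows make up. A row lasts 1/10 s, in which the tool goes at most 50 mm and 8.59 degrees, less where a joint would pass 70% of its speed; a pose out of reach is approached as far as the arm can. A call with a number of a shift or a turn outside -1 to 1 is refused whole. A call with a gripper value outside its range is refused whole. The fingers move at their own pace and stop on an object; FORCE is the grip in N (left out, the last holds). Time passes only in rows, so rows that repeat a pose let the fingers close. It gives the time, the measured TCP pose, the force, the opening and the grip force at its end, in the units of the state.
- observe(): the state, without advancing time (a new reading comes with each control period).
- grab_frame(name): name is "scene" or "side" or "wrist"; returns a dict with "image" (420x560x3 uint8, red, green, blue), "mtx" (3x3 intrinsics, pixels), "xyz" and "orientation" of the camera in the world. Camera axes: x right, y down, z forward; pixel columns grow to the right and rows downward; lengths in m; the calibration is good to about 2 mm. A picture is of the moment at which its call begins. There is no depth.
- bot.job_done(): hands the job in; it is judged then, once.
The state is a dict: "clock": time; "qpos": joint angles; "qd": joint speeds; "joint_efforts": joint torques, N m; "position": TCP position; "tool_rot": TCP orientation; "force": force on the tool from outside, world axes, zero at the start; "moment": the same for the moment, N m; "grip_width": finger opening in m; "finger_force": force on a finger pad.
Only numpy, scipy, OpenCV 4.12 (cv2) and the standard library are available. Lean on these libraries where they do the work, as an engineer would, in place of code of your own. Each camera call takes 0.05 s, during which the arm holds its last target. There are 200 camera calls.

## Working session

There is one attempt and no reset: what is moved stays moved. The work goes in short steps, Python scripts to look and compute and a shell command to move; the robot and the scene stay as the last step left them, time stands still between calls to the robot, and variables do not carry over. Pictures are saved under pics/ and viewed, at most 11 in all, crops included, and the job is handed in when it is done.

```bash
mkdir -p pics; ls; python3 - <<'E'
from workcell import observe, grab_frame, bot
import cv2,numpy as np
for n in("scene","side"):
    f=grab_frame(n); cv2.imwrite(f"pics/{n}0.png",f["image"][:,:,::-1]); print(n,f["mtx"],f["xyz"],f["orientation"])
s=observe();print(s)
E
```

```text
pics
scene [[480.31626585   0.         282.84562758]
 [  0.         480.31626585 204.18746599]
 [  0.           0.           1.        ]] [ 1.00800407 -0.40454195  0.74914118] [-2.38362506 -0.01508205  0.93512922]
side [[484.61543799   0.         278.43172956]
 [  0.         484.61543799 206.98363749]
 [  0.           0.           1.        ]] [0.48407204 0.70683943 0.87045019] [-2.42468355e+00  7.32873230e-04  3.13530744e+00]
{'clock': 0.1, 'qpos': array([-1.30917362,  0.52195585, -0.03629759,  1.59988024,  0.02122209,
        1.02109087, -0.11281375]), 'qd': array([-0.00180304, -0.00209943, -0.00024827, -0.00187445,  0.00207842,
        0.00166792, -0.00088448]), 'joint_efforts': array([ 2.89944481e-03, -9.28494000e+01,  1.98385052e+00, -3.70530117e+01,
        1.81447109e-02,  5.53373160e-03,  3.99466956e-05]), 'position': array([0.20356871, 0.59063558, 0.22440807]), 'tool_rot': array([-3.14064857e+00,  9.74715424e-05,  2.80972965e+00]), 'force': array([-1.02397882, -0.14043221, -0.25404291]), 'moment': array([-0.0184342,  0.0006257, -0.0201706]), 'finger_force': 0.0, 'grip_width': 0.08535751632263269}
```

View pics/scene0.png

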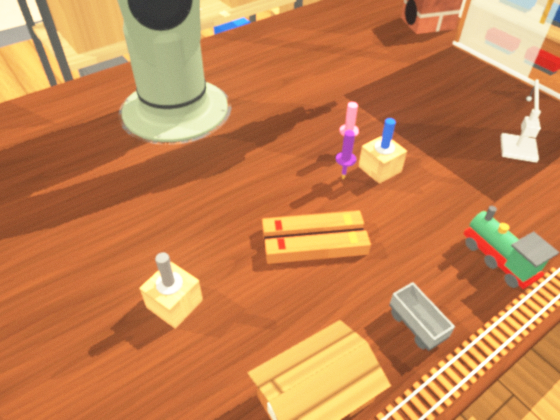

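View pics/side0.png

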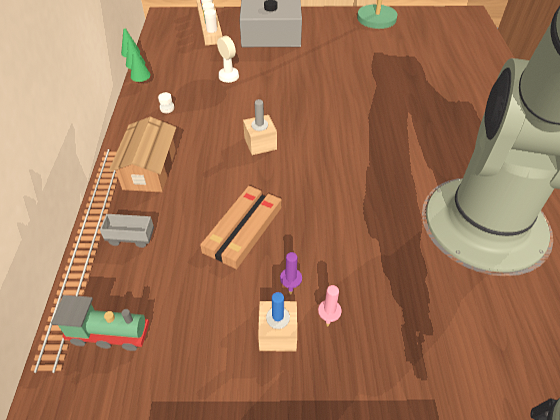

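Candidates: blue-handled stylus in its stand at scene (388,132) / side (278,305). Lookalikes are purple at scene (347,148) / side (291,270), pink at scene (351,115) / side (331,303), and grey at scene (165,268) / side (259,112). I choose blue. The red plates are at the scene-left end of the board and the brass ones at the right end. Next is a close crop for picking pixels.

```bash
cat > h.py <<'E'
import numpy as np,cv2
from scipy.spatial.transform import Rotation as R
def ray(f,p):
    d=np.linalg.inv(f["mtx"])@np.array([p[0],p[1],1.]); return R.from_euler("xyz",f["orientation"]).as_matrix()@d
def onz(f,p,z):
    d=ray(f,p); c=np.array(f["xyz"]); return c+d*(z-c[2])/d[2]
def proj(f,P):
    Rm=R.from_euler("xyz",f["orientation"]).as_matrix(); q=(np.atleast_2d(P)-f["xyz"])@Rm@f["mtx"].T; return q[:,:2]/q[:,2:]
E
python3 - <<'E'
import cv2,numpy as np
a=cv2.imread("pics/scene0.png");b=cv2.imread("pics/side0.png")
def c(im,x,y,w=100,h=75,s=4):
    o=cv2.resize(im[y:y+h,x:x+w],None,fx=s,fy=s,interpolation=cv2.INTER_CUBIC)
    for i in range(0,w,10): cv2.line(o,(i*s,0),(i*s,5 if i%50 else 12),(255,255,255),1)
    for i in range(0,h,10): cv2.line(o,(0,i*s),(5 if i%50 else 12,i*s),(255,255,255),1)
    return o
cv2.imwrite("pics/crop.png",np.vstack([np.hstack([c(a,325,110),c(b,240,285)]),np.hstack([c(a,260,200,120,70)[:300,:400] if 0 else cv2.resize(c(a,255,195,120,75,4),(400,250)),cv2.resize(c(b,190,180,120,93,4),(400,250))])]))
E
```

```text
(no output)
```

View pics/crop.png

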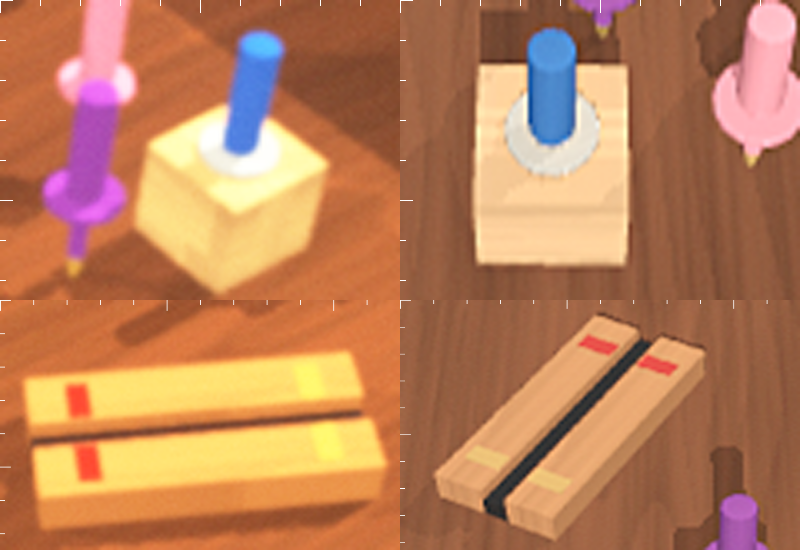

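The close crop confirms a plain blue handle in its stand. The purple and pink ones stand free without a stand. Now I'll compute positions from the picked corners.

```bash
python3 - <<'E'
from h import *
from workcell import grab_frame
from scipy.optimize import least_squares
S=grab_frame("scene");D=grab_frame("side")
def tri(p,q):
    A=[];b=[]
    for f,u in((S,p),(D,q)):
        d=ray(f,u);d/=np.linalg.norm(d);M=np.eye(3)-np.outer(d,d);A.append(M);b.append(M@f["xyz"])
    return np.linalg.lstsq(np.vstack(A),np.hstack(b),rcond=None)[0]
print("handle top",tri((390.2,120.7),(278,295.2)), onz(S,(390.2,120.7),.137),onz(D,(278,295.2),.137), "guard",onz(D,(278.2,318),.067))
print("purple top",tri((349.5,131),(292.5,256)),"pink top",tri((351,104),(333,288)))
def fit(pts,obs,z):
    def r(v):
        c,s=np.cos(v[2]),np.sin(v[2]); P=np.array([[v[0]+c*x-s*y,v[1]+s*x+c*y,z] for x,y in pts])
        return np.hstack([(proj(f,P[i])-np.array(o)).ravel() for f,o,i in obs])
    best=min((least_squares(r,[.6,.1,a]) for a in np.arange(-3,3.2,.5)),key=lambda k:k.cost)
    return best.x,best.fun.round(1)
B=[(-.045,-.1),(.045,-.1),(-.045,.1),(.045,.1)] # red -x, red +x, brass -x, brass +x
# red end; side: red far-left=+x?(far from robot) try both labelings
for lab in ([1,0,3,2],[0,1,2,3]):
    # side order: red L, red R, brass L, brass R ; scene: red bottom(=far from robot), red top, brass bottom, brass top
    print("board",fit(B,[(D,[(249.1,185.6),(281.5,199.7),(201.4,245.1),(236.8,263)],lab),(S,[(266.4,254.4),(262.5,219),(370.8,243.9),(360,210.6)],lab)],.03))
Q=[(-.035,-.035),(.035,-.035),(.035,.035),(-.035,.035)]
print("stand",fit(Q,[(D,[(259.5,301.5),(296.8,301.8),(297.2,337),(258.8,336.8)],[1,0,3,2])],.062))
for p in ((362,147.5),(384.5,163.3),(407,150.5)): print(onz(S,p,.062))
for p in [(259.5,301.5),(296.8,301.8),(297.2,337),(258.8,336.8)]: print(onz(D,p,.062))
E
```

```text
handle top [0.48404231 0.27269865 0.13936382] [0.48380628 0.27556312 0.137     ] [0.48261405 0.2703254  0.137     ] guard [0.48238102 0.27652058 0.067     ]
purple top [0.45582112 0.18535404 0.13302775] pink top [0.385589   0.25359028 0.13211852]
board (array([ 0.56093133,  0.01714223, -0.50521169]), array([-0.9,  0.6, -0.2, -0.1, -1. ,  0.3, -0.8, -1. ,  0.3, -0.7, -0.6,
       -0.9, -0.4, -0.1, -0.8, -1. ]))
board (array([ 0.55908509,  0.01722945, -0.5928474 ]), array([ 35.4,  16.5, -28.5, -13.1,  30.9,  16.5, -37.7, -20.5,  -3.3,
       -40.2,   1.3,  30.4,  -9.4, -31.8,   8.7,  36.3]))
stand (array([ 0.48260983,  0.27557268, -0.01156423]), array([ 0.2,  0.5, -0.1,  0.4,  0.3, -0.4, -0.3, -0.4]))
[0.45347862 0.23652228 0.062     ]
[0.52060733 0.23998182 0.062     ]
[0.51909281 0.31110225 0.062     ]
[0.5175348  0.23909666 0.062     ]
[0.44700554 0.2402129  0.062     ]
[0.44851955 0.31174996 0.062     ]
[0.51739884 0.31090655 0.062     ]
```

Board centre is (0.561, 0.017) with yaw -0.505, and the stylus is at about (0.483, 0.2745). I'll move above it with the fingers half open.

```bash
python3 -m crank '{"linear": [[0.56,-0.63,0.1],[0.56,-0.63,0.1],[0.56,-0.63,0.1],[0.56,-0.63,0.1],[0.56,-0.63,0.1]], "delta_rot": [[0,0,0],[0,0,0],[0,0,0],[0,0,0],[0,0,0]], "fingers": [0.2,0.2,0.2,0.2,0.2]}' 40; python3 -m crank '{"linear": [[0.56,-0.636,0],[0.56,-0.636,0],[0.56,-0.636,0],[0.56,-0.636,0],[0.56,-0.636,0]], "delta_rot": [[0,0,0],[0,0,0],[0,0,0],[0,0,0],[0,0,0]], "fingers": [0.2,0.2,0.2,0.2,0.2]}'
python3 - <<'E'
from h import *
from workcell import *
f=grab_frame("wrist");np.save("pics/w.npy",f,allow_pickle=True)
im=f["image"][:,:,::-1].copy();cv2.imwrite("pics/w1.png",im);s=observe();print(s["position"],s["tool_rot"],s["grip_width"],f["xyz"],f["orientation"])
print(proj(f,[[.483,.2745,.137],[.483,.2745,.067],[.561,.017,.03]]))
E
```

```text
clock: 0.7
position: [0.3476, 0.4292, 0.2507]
tool_rot: [-3.142, 0.002, 2.804]
force: [0.6, 0.6, -0.7]
grip_width: 0.0515
finger_force: 0.0
clock: 1.2
position: [0.4868, 0.2697, 0.2499]
tool_rot: [-3.14, 0.002, 2.804]
force: [-0.2, 0.6, -0.2]
grip_width: 0.0514
finger_force: 0.0
[0.48640519 0.27036368 0.24980364] [-3.14058189e+00  1.21102853e-03  2.80404544e+00] 0.05155086539544798 [0.41292311 0.29670937 0.39879   ] [2.83125222e+00 8.15543449e-05 1.23197070e+00]
[[281.59974344 199.03548341]
 [281.10784003 182.83969284]
 [131.95138165 284.33697479]]
```

View pics/w1.png

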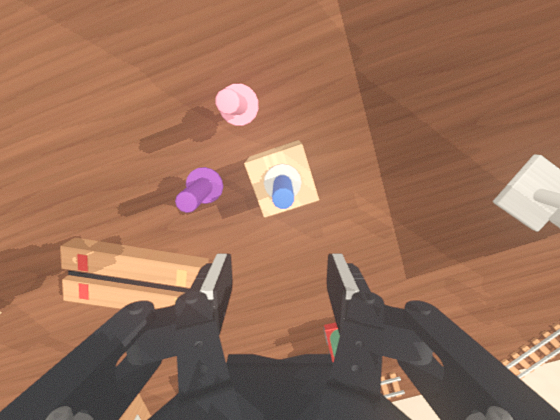

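The wrist view shows the blue handle's top at (284,199) and its guard at (282,182), within about 2 px of my prediction. I'll descend with the small correction, then grip.

```bash
python3 -m crank '{"linear": [[-0.012,0.02,0],[-0.012,0.02,-0.2],[-0.012,0.02,-0.36],[-0.012,0.02,-0.5],[-0.012,0.02,-0.6]], "delta_rot": [[0,0,0],[0,0,0],[0,0,0],[0,0,0],[0,0,0]], "fingers": [0.2,0.2,0.2,0.2,0.2]}' 40; python3 -m crank '{"linear": [[0,0,0],[0,0,0],[0,0,0],[0,0,0],[0,0,0]], "delta_rot": [[0,0,0],[0,0,0],[0,0,0],[0,0,0],[0,0,0]], "fingers": [0.2,-1,-1,-1,-1]}' 40;python3 -m crank '{"linear": [[0,0,0],[0,0,0],[0,0,0],[0,0,0],[0,0,0]], "delta_rot": [[0,0,0],[0,0,0],[0,0,0],[0,0,0],[0,0,0]], "fingers": [-1,-1,-1,-1,-1]}' 40
```

```text
clock: 1.75
position: [0.4782, 0.2814, 0.0976]
tool_rot: [-3.141, -0.002, 2.813]
force: [1.0, -0.0, 1.0]
grip_width: 0.0514
finger_force: 0.0
clock: 2.25
position: [0.481, 0.2802, 0.1012]
tool_rot: [3.14, 0.001, 2.81]
force: [-2.7, 1.2, 9.7]
grip_width: 0.0205
finger_force: 40.2
clock: 2.75
position: [0.481, 0.2802, 0.1012]
tool_rot: [3.14, 0.001, 2.81]
force: [-3.7, 0.3, 10.6]
grip_width: 0.0206
finger_force: 40.2
```

```bash
python3 -m crank '{"linear": [[0,0,0.04],[0,0,0.12],[0,0,0.22],[0,0,0.32],[0,0,0.4]], "delta_rot": [[0,0,0],[0,0,0],[0,0,0],[0,0,0],[0,0,0]], "fingers": [-1,-1,-1,-1,-1]}' 40;python3 -m crank '{"linear": [[0,0,0.02],[0,0,0.02],[0,0,0.02],[0,0,0.02],[0,0,0.02]], "delta_rot": [[0,0,0],[0,0,0],[0,0,0],[0,0,0],[0,0,0]], "fingers": [-1,-1,-1,-1,-1]}' 40
python3 - <<'E'
from h import *
from workcell import *
s=observe();p=s["position"];print(p,s["tool_rot"],s["force"])
o=[]
for n in("side","scene","wrist"):
    f=grab_frame(n)
    base=p+np.array([0,0,-.0955]) # guess of point
    q=proj(f,[base,base+[0,0,.0575],base+[0,0,.13]]);print(n,q.round(1).tolist())
    x,y=(q[1]-[65,65]).astype(int).clip(0) if n!="wrist" else (200,100)
    c=f["image"][y:y+130,x:x+130,::-1];print(x,y,c.shape)
    o.append(cv2.resize(c,(520//2*1+0,260)) if 0 else cv2.resize(c,(400,400),interpolation=cv2.INTER_CUBIC))
cv2.imwrite("pics/held.png",np.hstack(o[:2]))
E
```

```text
clock: 3.25
position: [0.4809, 0.2794, 0.2023]
tool_rot: [3.14, 0.001, 2.809]
force: [0.0, 0.3, -0.5]
grip_width: 0.0206
finger_force: 39.4
clock: 3.75
position: [0.4803, 0.2792, 0.2041]
tool_rot: [-3.141, -0.001, 2.81]
force: [-0.4, 0.3, -1.3]
grip_width: 0.0209
finger_force: 39.4
[0.48033987 0.27920067 0.2041433 ] [-3.14051956e+00 -6.87762219e-04  2.80977185e+00] [-0.43321585  0.28080494 -1.25346806]
side [[279.3, 307.9], [279.4, 290.8], [279.4, 266.3]]
214 225 (130, 130, 3)
scene [[387.9, 130.0], [392.7, 107.8], [399.4, 77.1]]
327 42 (130, 130, 3)
wrist [[277.8, 210.0], [277.5, 235.0], [276.8, 296.0]]
200 100 (130, 130, 3)
```

View pics/held.png

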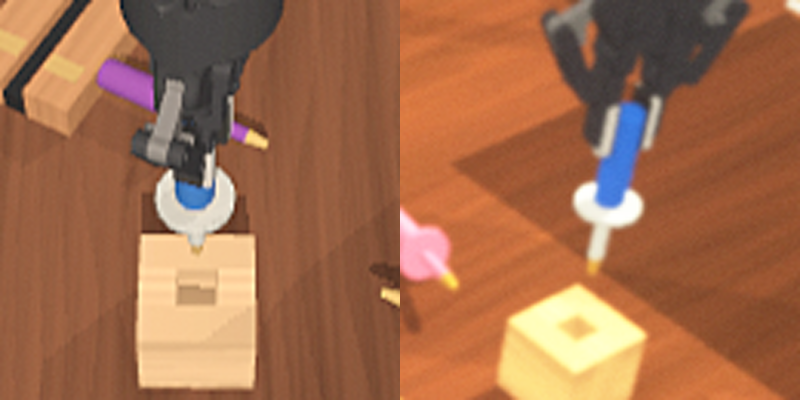

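Held cleanly: the point is at side (278,305.3) and scene (389.7,129.1), and the stand's empty hole is visible below. Pink and purple now lie on the bench. I'll triangulate the point, the guard and the hole centre.

```bash
cat >> h.py <<'E'
def tri(*fp):
    A=[];b=[]
    for f,u in fp:
        d=ray(f,u);d/=np.linalg.norm(d);M=np.eye(3)-np.outer(d,d);A.append(M);b.append(M@f["xyz"])
    return np.linalg.lstsq(np.vstack(A),np.hstack(b),rcond=None)[0]
E
python3 - <<'E'
from h import *
from workcell import *
S=grab_frame("scene");D=grab_frame("side");W=grab_frame("wrist");p=observe()["position"];print(p)
t=tri((S,(389.7,129.1)),(D,(278,305.3)));print("point",t,t-p)
g=tri((S,(327+208/3.077,42+205/3.077)),(D,(214+196/3.077,225+199/3.077)));print("guard",g,g-p)
h=tri((S,(327+179/3.077,42+327/3.077)),(D,(214+197/3.077,225+288/3.077)));print("hole",h,onz(S,(327+179/3.077,42+327/3.077),.062),onz(D,(214+197/3.077,225+288/3.077),.062))
for nm,f in(("side",D),("wrist",W)): cv2.imwrite(f"pics/{nm}2.png",f["image"][:,:,::-1])
a=cv2.resize(D["image"][150:350,150:400,::-1],(400,320)); b=cv2.resize(W["image"][:,:,::-1],(400,320))
cv2.imwrite("pics/two.png",np.hstack([a,b]))
E
```

```text
[0.48060442 0.2793835  0.20479582]
point [0.48381384 0.27803017 0.11452889] [ 0.00320942 -0.00135333 -0.09026692]
guard [0.48426897 0.27864462 0.16746089] [ 0.00366455 -0.00073888 -0.03733493]
hole [0.48408724 0.27616844 0.06242129] [0.48543057 0.27690734 0.062     ] [0.48270324 0.27505842 0.062     ]
```

View pics/two.png

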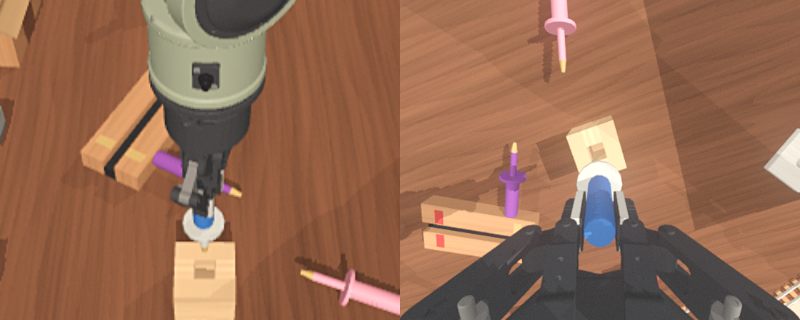

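Purple's handle end lies against the board's near long side by the brass end, but the joint itself is open. I'll carry the stylus high to above the brass plates.

```bash
python3 -m crank '{"linear": [[0.09,-0.16,0],[0.18,-0.32,0],[0.27,-0.48,0],[0.36,-0.64,0],[0.45,-0.792,0]], "delta_rot": [[0,0,0],[0,0,0],[0,0,0],[0,0,0],[0,0,0]], "fingers": [-1,-1,-1,-1,-1]}' 40;python3 -m crank '{"linear": [[0,0,0],[0,0,-0.08],[0,0,-0.16],[0,0,-0.24],[0,0,-0.24]], "delta_rot": [[0,0,0],[0,0,0],[0,0,0],[0,0,0],[0,0,0]], "fingers": [-1,-1,-1,-1,-1]}' 40;python3 -m crank '{"linear": [[0,0,0],[0,0,0],[0,0,0]], "delta_rot": [[0,0,0],[0,0,0],[0,0,0]], "fingers": [-1,-1,-1]}' 40
python3 - <<'E'
from h import *
from workcell import *
p=observe()["position"];print(p)
t=p+[.0032,-.0014,-.094];o=[]
for n in("side","scene"):
    f=grab_frame(n);q=proj(f,[t])[0];print(n,q)
    x,y=(q-[50,50]).astype(int);print(x,y)
    o.append(cv2.resize(f["image"][y:y+100,x:x+100,::-1],(400,400),interpolation=cv2.INTER_CUBIC))
cv2.imwrite("pics/above.png",np.hstack(o))
E
```

```text
clock: 4.55
position: [0.5938, 0.0795, 0.205]
tool_rot: [3.142, 0.0, 2.81]
force: [0.1, 0.8, -0.5]
grip_width: 0.0206
finger_force: 39.4
clock: 5.05
position: [0.5918, 0.0813, 0.1427]
tool_rot: [-3.14, -0.003, 2.81]
force: [-0.2, 0.4, -0.8]
grip_width: 0.0206
finger_force: 39.4
clock: 5.35
position: [0.5936, 0.0815, 0.1459]
tool_rot: [3.141, 0.001, 2.81]
force: [0.0, -0.1, -0.9]
grip_width: 0.0208
finger_force: 39.4
[0.59361327 0.081499   0.14592571]
side [223.73358063 238.06293465]
173 188
scene [352.49722515 220.4001238 ]
302 170
```

View pics/above.png

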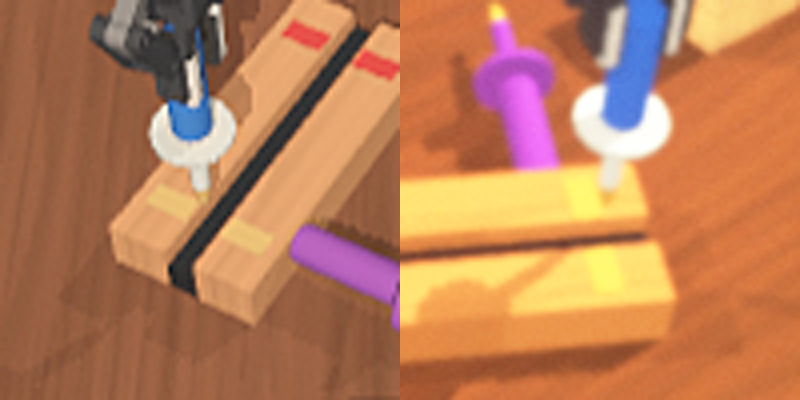

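```bash
python3 - <<'E'
from h import *
from workcell import *
S=grab_frame("scene");D=grab_frame("side");p=observe()["position"]
t=tri((D,(223.75,237.25)),(S,(353.75,219.5)));print(p,t,t-p)
for t in (t,p+[.0032,-.0014,-.094]):
    a=-.505;d=t[:2]-[.561,.017];print("in board",np.cos(a)*d[0]+np.sin(a)*d[1],-np.sin(a)*d[0]+np.cos(a)*d[1])
# project predicted joint edges into crops
u=np.array([np.cos(-.505),np.sin(-.505),0]);v=np.array([-np.sin(-.505),np.cos(-.505),0]);c=np.array([.561,.017,.03])
E_=[c+s*.009*u+y*v for s in(-1,1) for y in(-.1,.1)]+[c+s*.045*u+.1*v for s in(-1,1)]
print(((proj(D,E_)-[173,188])*4).round().tolist());print(((proj(S,E_)-[302,170])*4+[400,0]).round().tolist())
E
```

```text
[0.59327752 0.08143186 0.1453215 ] [0.59736811 0.08107236 0.05519713] [ 0.0040906  -0.00035951 -0.09012437]
in board 0.0008297606278391163 0.07366965507526244
in board 0.0005537322128750417 0.07232816304601411
[[379.0, 24.0], [194.0, 269.0], [353.0, 14.0], [165.0, 256.0], [252.0, 296.0], [110.0, 229.0]]
[[247.0, 247.0], [646.0, 211.0], [251.0, 276.0], [655.0, 239.0], [629.0, 159.0], [673.0, 295.0]]
```

The point is within 1 mm of the joint's centreline and at y = +73 mm in the board frame. I'll lower it in.

```bash
python3 -m crank '{"linear": [[-0.002,0.001,-0.03],[-0.002,0.001,-0.06],[-0.002,0.001,-0.09],[-0.002,0.001,-0.11],[-0.002,0.001,-0.125]], "delta_rot": [[0,0,0],[0,0,0],[0,0,0],[0,0,0],[0,0,0]], "fingers": [-1,-1,-1,-1,-1]}' 40;python3 -m crank '{"linear": [[0,0,0],[0,0,0],[0,0,0]], "delta_rot": [[0,0,0],[0,0,0],[0,0,0]], "fingers": [-1,-1,-1]}' 40
python3 - <<'E'
from h import *
from workcell import *
p=observe()["position"];print(p)
t=p+[.0037,-.0009,-.092];o=[]
for n in("side","scene"):
    f=grab_frame(n);q=proj(f,[t])[0]
    x,y=(q-[50,50]).astype(int);print(n,q,x,y)
    o.append(cv2.resize(f["image"][y:y+100,x:x+100,::-1],(400,400),interpolation=cv2.INTER_CUBIC))
cv2.imwrite("pics/in.png",np.hstack(o))
E
```

```text
clock: 6.05
position: [0.5924, 0.0816, 0.1129]
tool_rot: [-3.141, -0.001, 2.81]
force: [0.3, -0.6, -1.0]
grip_width: 0.021
finger_force: 39.4
clock: 6.35
position: [0.5928, 0.0816, 0.1139]
tool_rot: [3.141, 0.0, 2.81]
force: [-0.9, 1.0, -0.8]
grip_width: 0.0207
finger_force: 39.4
[0.59276015 0.08163324 0.11390479]
side [225.0650135  246.72390991] 175 196
scene [350.79814726 230.1569659 ] 300 180
```

View pics/in.png

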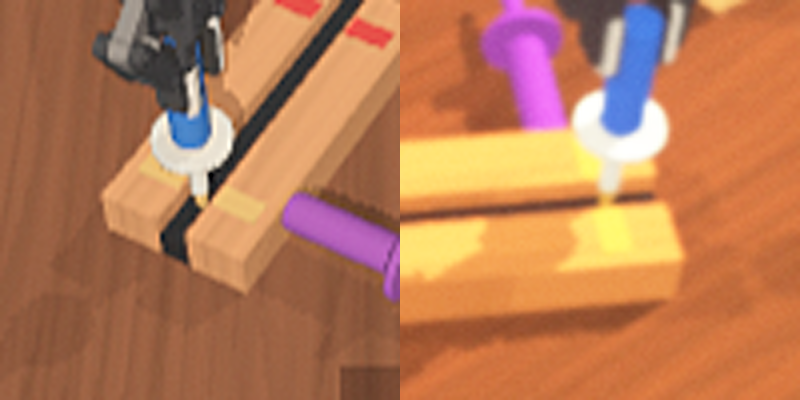

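The point is in the joint between the brass plates: side crop (203,200), in the middle of the black strip, with no contact force. I'll start the pass at 3 mm per row.

```bash
python3 -m crank '{"linear": [[-0.0058,-0.0105,0],[-0.0116,-0.021,0],[-0.0174,-0.0315,0],[-0.0232,-0.042,0],[-0.029,-0.0525,0]], "delta_rot": [[0,0,0],[0,0,0],[0,0,0],[0,0,0],[0,0,0]], "fingers": [-1,-1,-1,-1,-1]}' 40;python3 -m crank '{"linear": [[-0.0058,-0.0105,0],[-0.0116,-0.021,0],[-0.0174,-0.0315,0],[-0.0232,-0.042,0],[-0.029,-0.0525,0]], "delta_rot": [[0,0,0],[0,0,0],[0,0,0],[0,0,0],[0,0,0]], "fingers": [-1,-1,-1,-1,-1]}' 40;python3 -m crank '{"linear": [[-0.0058,-0.0105,0],[-0.0116,-0.021,0],[-0.0174,-0.0315,0],[-0.0232,-0.042,0],[-0.029,-0.0525,0]], "delta_rot": [[0,0,0],[0,0,0],[0,0,0],[0,0,0],[0,0,0]], "fingers": [-1,-1,-1,-1,-1]}' 40
python3 - <<'E'
from workcell import *
import numpy as np
s=observe();a=-.505;d=s["position"][:2]+[.0037,-.0009]-np.array([.561,.017]);print(s["position"],"board",np.cos(a)*d[0]+np.sin(a)*d[1],-np.sin(a)*d[0]+np.cos(a)*d[1])
E
```

```text
clock: 6.95
position: [0.5852, 0.0682, 0.1137]
tool_rot: [-3.142, 0.0, 2.81]
force: [1.2, -0.5, 0.0]
grip_width: 0.021
finger_force: 39.4
clock: 7.45
position: [0.578, 0.0552, 0.1136]
tool_rot: [-3.142, 0.0, 2.81]
force: [0.5, -0.8, -0.6]
grip_width: 0.0209
finger_force: 39.4
clock: 7.95
position: [0.5708, 0.042, 0.1136]
tool_rot: [-3.142, 0.0, 2.81]
force: [0.0, 0.8, -0.5]
grip_width: 0.0202
finger_force: 39.4
[0.57076451 0.04201496 0.11364793] board 0.00011679683935326458 0.027619023585840227
```

No contact and on the line; I'll continue.

```bash
python3 -m crank '{"linear": [[-0.0058,-0.0105,0],[-0.0116,-0.021,0],[-0.0174,-0.0315,0],[-0.0232,-0.042,0],[-0.029,-0.0525,0]], "delta_rot": [[0,0,0],[0,0,0],[0,0,0],[0,0,0],[0,0,0]], "fingers": [-1,-1,-1,-1,-1]}' 40;python3 -m crank '{"linear": [[-0.0058,-0.0105,0],[-0.0116,-0.021,0],[-0.0174,-0.0315,0],[-0.0232,-0.042,0],[-0.029,-0.0525,0]], "delta_rot": [[0,0,0],[0,0,0],[0,0,0],[0,0,0],[0,0,0]], "fingers": [-1,-1,-1,-1,-1]}' 40;python3 -m crank '{"linear": [[-0.0058,-0.0105,0],[-0.0116,-0.021,0],[-0.0174,-0.0315,0],[-0.0232,-0.042,0],[-0.029,-0.0525,0]], "delta_rot": [[0,0,0],[0,0,0],[0,0,0],[0,0,0],[0,0,0]], "fingers": [-1,-1,-1,-1,-1]}' 40
python3 - <<'E'
from h import *
from workcell import *
s=observe();a=-.505;p=s["position"];d=p[:2]+[.0037,-.0009]-np.array([.561,.017]);print(p,"board",np.cos(a)*d[0]+np.sin(a)*d[1],-np.sin(a)*d[0]+np.cos(a)*d[1])
t=p+[.0037,-.0009,-.092];o=[]
for n in("side","scene"):
    f=grab_frame(n);q=proj(f,[t])[0]
    x,y=(q-[50,50]).astype(int);print(n,q,x,y)
    o.append(cv2.resize(f["image"][y:y+100,x:x+100,::-1],(400,400),interpolation=cv2.INTER_CUBIC))
cv2.imwrite("pics/mid.png",np.hstack(o))
E
```

```text
clock: 8.45
position: [0.5635, 0.0289, 0.1136]
tool_rot: [-3.142, 0.0, 2.81]
force: [0.2, -0.5, -0.7]
grip_width: 0.0207
finger_force: 39.4
clock: 8.95
position: [0.5562, 0.0158, 0.1136]
tool_rot: [-3.142, 0.0, 2.81]
force: [0.4, 0.1, -0.7]
grip_width: 0.0207
finger_force: 39.4
clock: 9.45
position: [0.549, 0.0027, 0.1137]
tool_rot: [-3.142, 0.0, 2.81]
force: [-0.1, 1.0, 0.0]
grip_width: 0.0208
finger_force: 39.4
[0.54901139 0.00265232 0.11365291] board 0.00012296467736128656 -0.017354473499077098
side [246.59787348 218.65275068] 196 168
scene [306.00631031 234.32352792] 256 184
```

View pics/mid.png

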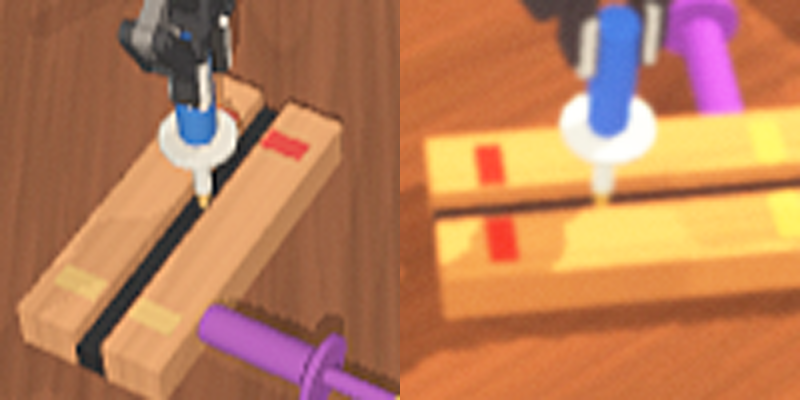

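The point is still in the joint just past the middle: side crop (204,203), scene crop (602,200). I'll finish the pass.

```bash
python3 -m crank '{"linear": [[-0.0058,-0.0105,0],[-0.0116,-0.021,0],[-0.0174,-0.0315,0],[-0.0232,-0.042,0],[-0.029,-0.0525,0]], "delta_rot": [[0,0,0],[0,0,0],[0,0,0],[0,0,0],[0,0,0]], "fingers": [-1,-1,-1,-1,-1]}' 40;python3 -m crank '{"linear": [[-0.0058,-0.0105,0],[-0.0116,-0.021,0],[-0.0174,-0.0315,0],[-0.0232,-0.042,0],[-0.029,-0.0525,0]], "delta_rot": [[0,0,0],[0,0,0],[0,0,0],[0,0,0],[0,0,0]], "fingers": [-1,-1,-1,-1,-1]}' 40;python3 -m crank '{"linear": [[-0.0058,-0.0105,0],[-0.0116,-0.021,0],[-0.0174,-0.0315,0],[-0.0232,-0.042,0],[-0.029,-0.0525,0]], "delta_rot": [[0,0,0],[0,0,0],[0,0,0],[0,0,0],[0,0,0]], "fingers": [-1,-1,-1,-1,-1]}' 40;python3 -m crank '{"linear": [[-0.0058,-0.0105,0],[-0.0116,-0.021,0],[-0.0174,-0.0315,0],[-0.0174,-0.0315,0],[-0.0174,-0.0315,0]], "delta_rot": [[0,0,0],[0,0,0],[0,0,0],[0,0,0],[0,0,0]], "fingers": [-1,-1,-1,-1,-1]}' 40
python3 - <<'E'
from workcell import *
import numpy as np
s=observe();a=-.505;d=s["position"][:2]+[.0037,-.0009]-np.array([.561,.017]);print(s["position"],"board",np.cos(a)*d[0]+np.sin(a)*d[1],-np.sin(a)*d[0]+np.cos(a)*d[1])
E
```

```text
clock: 10.05
position: [0.5417, -0.0105, 0.1137]
tool_rot: [-3.142, 0.0, 2.81]
force: [-0.7, -1.3, -1.0]
grip_width: 0.0208
finger_force: 39.4
clock: 10.55
position: [0.5345, -0.0236, 0.1136]
tool_rot: [-3.142, 0.0, 2.81]
force: [-0.8, -0.7, -2.1]
grip_width: 0.0209
finger_force: 39.4
clock: 11.05
position: [0.5272, -0.0367, 0.1136]
tool_rot: [-3.142, 0.0, 2.81]
force: [0.9, -0.5, -1.9]
grip_width: 0.0207
finger_force: 39.4
clock: 11.55
position: [0.523, -0.0444, 0.1136]
tool_rot: [3.142, 0.0, 2.81]
force: [-0.2, 0.3, -0.9]
grip_width: 0.0209
finger_force: 39.4
[ 0.5230339  -0.04435634  0.11364211] board 0.00013126828360868897 -0.07106335569956211
```

Finish reached, at y = -71 mm. I'll lift straight up and return above the stand.

```bash
python3 -m crank '{"linear": [[0,0,0.04],[0,0,0.12],[0,0,0.22],[0,0,0.32],[0,0,0.37]], "delta_rot": [[0,0,0],[0,0,0],[0,0,0],[0,0,0],[0,0,0]], "fingers": [-1,-1,-1,-1,-1]}' 40;python3 -m crank '{"linear": [[-0.014,0.1,0],[-0.03,0.24,0],[-0.05,0.38,0],[-0.07,0.52,0],[-0.085,0.643,0]], "delta_rot": [[0,0,0],[0,0,0],[0,0,0],[0,0,0],[0,0,0]], "fingers": [-1,-1,-1,-1,-1]}' 40;python3 -m crank '{"linear": [[-0.02,0.14,0],[-0.04,0.28,0],[-0.06,0.42,0],[-0.07,0.54,0],[-0.085,0.643,0]], "delta_rot": [[0,0,0],[0,0,0],[0,0,0],[0,0,0],[0,0,0]], "fingers": [-1,-1,-1,-1,-1]}' 40;python3 -m crank '{"linear": [[0,0,-0.05],[0,0,-0.1],[0,0,-0.12],[0,0,-0.12],[0,0,-0.12]], "delta_rot": [[0,0,0],[0,0,0],[0,0,0],[0,0,0],[0,0,0]], "fingers": [-1,-1,-1,-1,-1]}' 40
python3 - <<'E'
from h import *
from workcell import *
p=observe()["position"];print(p)
t=p+[.0037,-.0009,-.092];o=[]
for n in("side","scene"):
    f=grab_frame(n);q=proj(f,[t])[0]
    x,y=(q-[50,50]).astype(int);print(n,q,x,y)
    o.append(cv2.resize(f["image"][y:y+100,x:x+100,::-1],(400,400),interpolation=cv2.INTER_CUBIC))
cv2.imwrite("pics/back.png",np.hstack(o))
E
```

```text
clock: 12.05
position: [0.5237, -0.0443, 0.2086]
tool_rot: [3.141, 0.002, 2.81]
force: [0.5, -0.1, -1.6]
grip_width: 0.0208
finger_force: 39.4
clock: 12.55
position: [0.5012, 0.1182, 0.2062]
tool_rot: [3.141, -0.0, 2.811]
force: [0.9, -0.4, -1.1]
grip_width: 0.0205
finger_force: 39.4
clock: 13.05
position: [0.48, 0.279, 0.2061]
tool_rot: [3.142, -0.0, 2.811]
force: [-0.5, 0.1, -1.4]
grip_width: 0.0207
finger_force: 39.4
clock: 13.55
position: [0.4808, 0.2765, 0.1763]
tool_rot: [-3.141, 0.0, 2.809]
force: [-0.3, -0.0, 0.5]
grip_width: 0.021
finger_force: 39.4
[0.48084252 0.2764829  0.17629912]
side [276.99067547 312.90258116] 226 262
scene [386.1808973 140.4300354] 336 90
```

View pics/back.png

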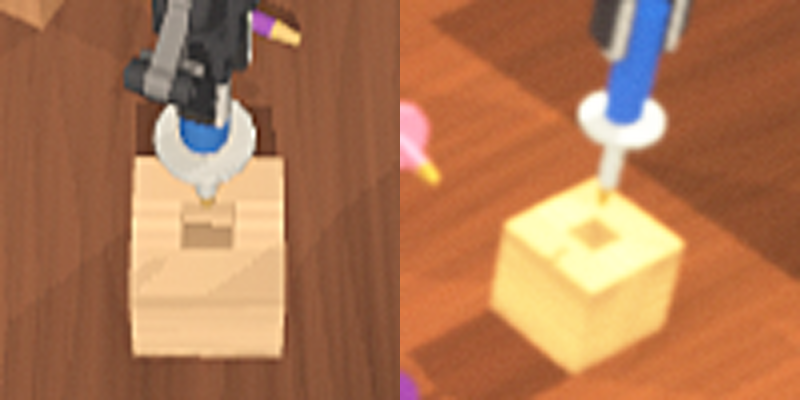

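The tip's projected drop lands on the hole centre in both views (side about (207,230) against hole (208,228); scene (596,234) against (596,233)). I'll lower it and release.

```bash
python3 -m crank '{"linear": [[0,0,-0.06],[0,0,-0.12],[0,0,-0.18],[0,0,-0.24],[0,0,-0.28]], "delta_rot": [[0,0,0],[0,0,0],[0,0,0],[0,0,0],[0,0,0]], "fingers": [-1,-1,-1,-1,-1]}' 40;python3 -m crank '{"linear": [[0,0,0],[0,0,-0.008],[0,0,-0.012],[0,0,-0.012],[0,0,-0.012]], "delta_rot": [[0,0,0],[0,0,0],[0,0,0],[0,0,0],[0,0,0]], "fingers": [-1,-1,-1,-1,-1]}' 40
```

```text
clock: 14.15
position: [0.4806, 0.277, 0.1056]
tool_rot: [-3.142, 0.0, 2.81]
force: [0.2, -0.1, -0.9]
grip_width: 0.0211
finger_force: 39.4
clock: 14.65
position: [0.4806, 0.2773, 0.1035]
tool_rot: [3.141, 0.0, 2.81]
force: [-0.1, -0.2, -0.5]
grip_width: 0.021
finger_force: 39.4
```

```bash
python3 -m crank '{"linear": [[0,0,-0.004],[0,0,-0.008],[0,0,-0.008],[0,0,-0.008]], "delta_rot": [[0,0,0],[0,0,0],[0,0,0],[0,0,0]], "fingers": [-1,-1,-1,-1]}' 40;python3 -m crank '{"linear": [[0,0,0],[0,0,0],[0,0,0],[0,0,0],[0,0,0]], "delta_rot": [[0,0,0],[0,0,0],[0,0,0],[0,0,0],[0,0,0]], "fingers": [-0.3,0,0.2,0.2,0.2]}' 40;python3 -m crank '{"linear": [[0,0,0.04],[0,0,0.12],[0,0,0.24],[0,0,0.4],[0,0,0.56]], "delta_rot": [[0,0,0],[0,0,0],[0,0,0],[0,0,0],[0,0,0]], "fingers": [0.2,0.2,0.2,0.2,0.2]}';python3 -m crank '{"linear": [[0,0,0],[0,0,0],[0,0,0],[0,0,0],[0,0,0]], "delta_rot": [[0,0,0],[0,0,0],[0,0,0],[0,0,0],[0,0,0]], "fingers": [0.2,0.2,0.2,0.2,0.2]}'
python3 - <<'E'
from h import *
from workcell import *
o=[]
for n in("side","scene"):
    f=grab_frame(n);x,y=(proj(f,[.483,.2755,.08])[0]-[60,60]).astype(int)
    o.append(cv2.resize(f["image"][y:y+120,x:x+120,::-1],(400,400),interpolation=cv2.INTER_CUBIC))
cv2.imwrite("pics/end.png",np.hstack(o))
E
```

```text
clock: 15.05
position: [0.4806, 0.2772, 0.1013]
tool_rot: [3.141, 0.0, 2.81]
force: [-1.1, 0.2, 4.2]
grip_width: 0.0209
finger_force: 39.9
clock: 15.55
position: [0.4805, 0.2771, 0.1011]
tool_rot: [-3.142, -0.0, 2.81]
force: [0.9, -0.2, -0.1]
grip_width: 0.0511
finger_force: 0.0
clock: 16.05
position: [0.4802, 0.2769, 0.2433]
tool_rot: [-3.142, -0.0, 2.81]
force: [0.7, 0.7, 1.6]
grip_width: 0.0514
finger_force: 0.0
clock: 16.55
position: [0.4802, 0.277, 0.2404]
tool_rot: [-3.14, -0.001, 2.81]
force: [0.4, 0.1, 0.2]
grip_width: 0.0512
finger_force: 0.0
```

View pics/end.png

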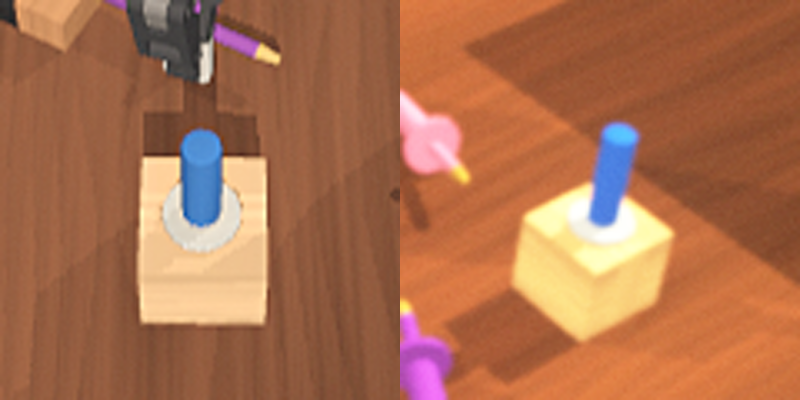

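The blue stylus stands upright, with its guard (side crop (202,212)) flat on its stand and the gripper clear. I'll hand the job in.

```bash
python3 -c "
from workcell import bot
print(bot.job_done())"
```

```text
the job is handed in; nothing more can be done
None
```

The blue stylus was guided along the joint from the brass to the red plates at about 3 cm/s without meeting resistance, then put back upright in its stand and released; the grey stylus was not approached, the free-standing pink and purple ones toppled around the time of the pick-up (cause not established), and the job is handed in with no verdict returned.

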